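# Stir scouring pellets through salvaged ferrite cores

### The job

The salvaged ferrite cores and the ceramic scouring pellets lie in separate heaps in the aluminium pot: take the wooden stick from its stand and stir with it in the pot until they are mixed, so that every core has at least one pellet close beside it (a gap of 2 cm or less), then stand the stick back in its stand and let go. Keep all the pieces in the pot, do not touch them with the gripper, and leave the other things on the bench alone.

Things in the scene. Friction and masses are not known exactly. Their poses are not given: they have to be found in the camera images.
- pot: Shallow round aluminium pot, screwed to the bench: outside diameter 162, height 55, wall 4; flat inner floor 5 above the table and 150 in diameter; a piece pushed straight at the wall jams between wall and stick. Two flat screw lugs, 4 thick, stick out at its foot to 107 from the centre along its own +y and -y. Sizes in mm. Origin: centre of the underside; z up.
- stand: Fixed steel stand: flat disc base 90 in diameter and 12 high, with a short upright tube, open at the top. The bore is 22 in diameter, the mouth flares out to 36 at the top, 78 above the table. Sizes in mm. Origin: centre of the underside; z up.
- stand_floor (a point): Centre of the bottom of the stand's bore, 17 mm above the table: where the stick's foot stands.
- stick: Wooden stirring stick, 145 long: a round shaft 14 in diameter with a square grip, 20 x 20 with four flat sides, over its top 65. It stands upright in the stand at the start, its top 162 above the table. Weighs about 50 g. Sizes in mm. Origin: centre of its foot; z runs along the stick towards the grip, x and y are square to the flats of the grip. Held firmly across two flats it stays put; a weak or corner-wise hold lets it swivel between the fingers when it meets resistance.
- stick_tip (a point): The stick's foot (lower end, centre), same point as the stick's origin.
- stick_grip (a point): Middle of the thick grip, on the stick's axis, 108 mm above its foot.
- meter: Bystander: hand multimeter lying on its back, 170 x 85 x 39. Sizes in mm. Origin: centre of the underside.
- board: Bystander: small circuit board, 85 x 60, parts up to 18 high. Sizes in mm. Origin: centre of the underside.
- tub: Bystander: empty clear plastic parts tub, 100 x 75 x 45. Sizes in mm. Origin: centre of the underside.
- core0: Ferrite core bead: fat round dark ring, smooth and slippery, its hole 11 wide, 24 in diameter, 16 thick, about 30 g, lying flat standing in the pot at the start. Sizes in mm. Origin: its centre.
- core1: Ferrite core bead: fat round dark ring, smooth and slippery, its hole 11 wide, 24 in diameter, 16 thick, about 30 g, lying flat standing in the pot at the start. Sizes in mm. Origin: its centre.
- core2: Ferrite core bead: fat round dark ring, smooth and slippery, its hole 11 wide, 24 in diameter, 16 thick, about 30 g, lying flat standing in the pot at the start. Sizes in mm. Origin: its centre.
- pellet0: Ceramic scouring pellet: plain solid grey cylinder, 16 in diameter and 16 high, smooth and slippery, about 12 g, standing in the pot at the start. Sizes in mm. Origin: its centre.
- pellet1: Ceramic scouring pellet: plain solid grey cylinder, 16 in diameter and 16 high, smooth and slippery, about 12 g, standing in the pot at the start. Sizes in mm. Origin: its centre.
- pellet2: Ceramic scouring pellet: plain solid grey cylinder, 16 in diameter and 16 high, smooth and slippery, about 12 g, standing in the pot at the start. Sizes in mm. Origin: its centre.
- pellet3: Ceramic scouring pellet: plain solid grey cylinder, 16 in diameter and 16 high, smooth and slippery, about 12 g, standing in the pot at the start. Sizes in mm. Origin: its centre.
- pellet4: Ceramic scouring pellet: plain solid grey cylinder, 16 in diameter and 16 high, smooth and slippery, about 12 g, standing in the pot at the start. Sizes in mm. Origin: its centre.

How it is judged:
By the outcome, as a careful person would: the job done as asked, in the order asked, and still so for the second after the job is handed in, with the robot touching nothing.
It also fails if it takes over 72 s, if anything falls off the work surface, if the arm or the gripper's body presses on something with over 40 N, if the wrist force passes 120 N, or if a joint passes its speed limit or range.

### The arm

A 7-joint arm with a two-finger parallel gripper is mounted at the origin on the work surface. World frame = base frame: x ahead of the robot, y to its left, z up, the work surface at z = 0. Lengths are in m, angles in rad, forces in N, time in s.
With the tool pointing down it reaches from about 0.425 to 0.925 m from the base axis. Payload 6.8 kg.
Tool frame: the origin (TCP) lies on the centre line of the jaws, within the pads' length; the fingertips stand bot.tip_reach ahead of it and the grasp point (between the pads) lies 3 mm ahead of it (bot.tip_reach is the distance from the TCP to the fingertips, in m); z points along the fingers, y is the line along which they close (so a half turn about z gives the same grasp; the last joint's range is limited). The gripper opens to 85 mm and grips with 20 to 120 N. Pads are 22 mm wide; open, the fingers measure 114 mm over their backs; the gripper's body (76 mm by 85 mm) begins 54 mm behind the grasp point. The pads swing forward as they close: fully open they stand 13 mm farther back than shut.
Start: joints at [1.047, 0.477, 0.022, 1.555, -0.011, 1.109, -0.083], TCP at [0.273, -0.617, 0.23] pointing down, gripper open.
Joint ranges: [-2.96, 2.96], [-0.34, 2.1], [-1.41, 1.46], [0.24, 2.44], [-1.37, 4.51], [0.17, 1.92], [-2.96, 2.96]. Speed limits (rad/s): [2.39, 2.39, 3.14, 3.14, 3.14, 3.14, 3.14].

### API

Orientations are given as a unit quaternion [w, x, y, z].
In Python, from station import bot gives the robot as it stands.
- The arm moves only by the tool jog_arm, never from a script. Its argument "deltas" is a list of rows, each a list of 7 numbers: the shift along the world's x, y, z in m, then the turn, a rotation vector about the world's x, y, z in rad, then the opening, from 0 (shut) to 1 (fully open). In form: [[x, y, z, rx, ry, rz, grip], ...]. A call has 1 to 10 rows; each row shifts and turns the commanded pose from where the row before left it; what a row does not reach is not made up. A row lasts 1/10 s, in which the tool goes at most 50 mm and 8.59 degrees, less where a joint would pass 70% of its speed; a pose out of reach is approached as far as the arm can. A call with a gripper value outside its range is refused whole. The fingers move at their own pace and stop on an object; "newtons" is the grip in N (left out, the last holds). Time passes only in rows, so rows that do not move let the fingers close. It gives the time, the measured TCP pose, the force, the opening and the grip force at its end, in the units of the state.
- bot.get_obs(): the state, without advancing time (a new reading comes with each control period).
- bot.read_camera(name): name is "scene" or "top" or "wrist"; returns a dict with "img" (420x560x3 uint8, red, green, blue), "K" (3x3 intrinsics, pixels), "eye" and "attitude" of the camera in the world. Camera axes: x right, y down, z forward; pixel columns grow to the right and rows downward; lengths in m; the calibration is good to about 2 mm. The wrist camera is an equidistant fisheye: a pixel r from the principal point sees the ray r / f radians off the axis. A picture is of the moment at which its call begins. There is no depth.
- bot.hand_in(): hands the job in; it is judged then, once.
The state is a dict: "t": time; "q": joint angles; "joint_vel": joint speeds; "joint_torque": joint torques, N m; "eef_pos": TCP position; "tool_rot": TCP orientation; "contact_force": force on the tool from outside, world axes, zero at the start; "torque": the same for the moment, N m; "gripper_width": opening from 0.0 (shut) to 1.0 (fully open); "grasp_force": force on a finger pad.
Only numpy, scipy, OpenCV 4.12 (cv2) and the standard library are available. Lean on these libraries where they do the work, as an engineer would, in place of code of your own. Each camera call takes 0.05 s, during which the arm holds its last target. There are 200 camera calls.

## Working session

There is one attempt and no reset: what is moved stays moved. The work goes in short steps, Python scripts to look and compute and a tool call to move; the robot and the scene stay as the last step left them, time stands still between calls to the robot, and variables do not carry over. Pictures are saved under pics/ and viewed, at most 10 in all, crops included, and the job is handed in when it is done.

Besides the shell and the picture viewer there is one more tool, called after "Call:" by a JSON object that holds its "op" and its "data", one argument or row to a line. jog_arm: Moves the arm, as the interface text tells. Its arguments: {"type":"object","properties":{"deltas":{"type":"array"},"newtons":{"type":"number"}},"required":["deltas"]}

```bash
mkdir -p pics; ls; cat > h.py <<'E'
import numpy as np, cv2
from station import bot
from scipy.spatial.transform import Rotation as R
def shot(name,fn=None):
    c=bot.read_camera(name)
    if fn: cv2.imwrite('pics/'+fn,cv2.cvtColor(c['img'],cv2.COLOR_RGB2BGR))
    return c
def rot(c):
    a=np.array(c['attitude'],float)
    return a if a.shape==(3,3) else R.from_quat(a[[1,2,3,0]]).as_matrix()
def ray(c,u,v,fish=False):
    K=np.array(c['K']); x=(u-K[0,2])/K[0,0]; y=(v-K[1,2])/K[1,1]
    if fish:
        r=np.hypot(x,y); d=np.array([x/r*np.sin(r),y/r*np.sin(r),np.cos(r)]) if r>0 else np.array([0,0,1.])
    else: d=np.array([x,y,1.])
    return rot(c)@d
def at(c,u,v,z,fish=False):
    d=ray(c,u,v,fish); e=np.array(c['eye']); return (e+d*(z-e[2])/d[2]).round(4)
E
python3 - <<'E'
from h import *
for n in('top','scene'):
    c=shot(n,n+'1.png'); print(n,c['eye'],c['attitude'],c['K'])
print(bot.get_obs(),bot.tip_reach)
E
```

```text
pics
top [ 0.53079514 -0.00725325  1.48957429] [-0.01897182  0.7074862  -0.70619963  0.01963223] [[455.79898644   0.         278.42328495]
 [  0.         455.79898644 207.38253977]
 [  0.           0.           1.        ]]
scene [ 1.43373118 -0.5598698   0.73041084] [-0.42164172  0.78256238  0.3969975  -0.22848934] [[500.45434392   0.         277.60913727]
 [  0.         500.45434392 207.9192132 ]
 [  0.           0.           1.        ]]
{'t': 0.1, 'q': array([ 1.04691006,  0.47776095,  0.02232385,  1.55630968, -0.01152881,
        1.10928933, -0.08309459]), 'joint_vel': array([-7.63301132e-05, -3.51013762e-03,  2.03191042e-04, -5.33487848e-03,
        4.27560323e-05,  4.07756787e-04,  1.83865445e-04]), 'joint_torque': array([ 4.06273859e-03, -5.97757602e+01,  1.61320232e+00, -2.81955278e+01,
        1.27738380e-02,  5.05080345e-03, -6.36959089e-05]), 'eef_pos': array([ 0.27244065, -0.61701338,  0.2286115 ]), 'tool_rot': array([-7.92421032e-04,  9.78464544e-01,  2.06413333e-01, -2.10944159e-04]), 'contact_force': array([0.16131867, 0.54524237, 0.18426115]), 'torque': array([ 0.02113232, -0.03588112,  0.02092255]), 'grasp_force': 0.0, 'gripper_width': 1.0003160719380588} 0.022
```

View pics/top1.png

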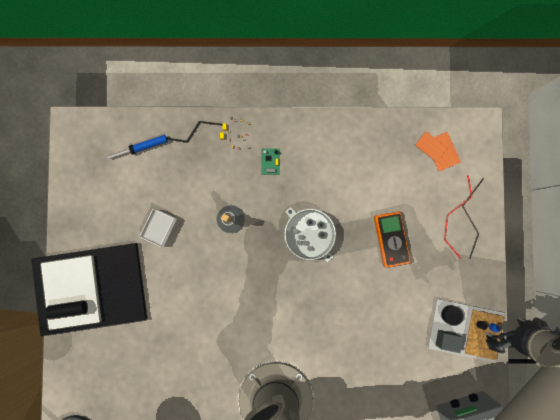

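View pics/scene1.png

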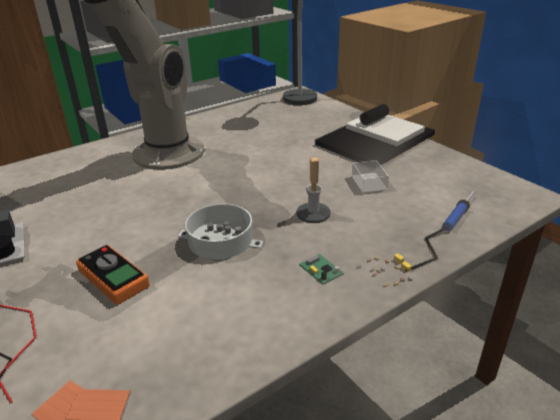

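The top view shows the pot at about (310,234), the stand at (230,219) with the stick's top near (227,217), the board at (271,161), the meter at (393,240) and the tub at (160,226). The cores lie in the upper right of the pot and the pellets in the lower left.

```bash
python3 - <<'E'
from h import *
c=shot('top'); im=cv2.cvtColor(c['img'],cv2.COLOR_RGB2BGR)
a=cv2.resize(im[195:270,205:345],None,fx=5.7,fy=5.7,interpolation=cv2.INTER_CUBIC)
cv2.imwrite('pics/crop1.png',a)
hsv=cv2.cvtColor(im,cv2.COLOR_BGR2HSV)
m=cv2.inRange(hsv,(5,90,100),(25,255,255)); m[:200]=0;m[235:]=0;m[:,:215]=0;m[:,245:]=0
ys,xs=np.nonzero(m); print(xs.min(),xs.max(),ys.min(),ys.max(),xs.mean(),ys.mean())
r=cv2.minAreaRect(np.c_[xs,ys].astype(np.float32)); print(r)
print('stick top mean',at(c,xs.mean(),ys.mean(),.162),'pot rim',at(c,310.5,234,.055),'stand',at(c,230.5,219,.012))
E
```

```text
221 230 214 221 225.3448275862069 217.5344827586207
((225.50001525878906, 217.50001525878906), (8.497057914733887, 6.708203315734863), 26.56505012512207)
stick top mean [0.5735 0.1461 0.162 ] pot rim [ 0.5256 -0.1095  0.055 ] stand [0.5736 0.1467 0.012 ]
```

View pics/crop1.png

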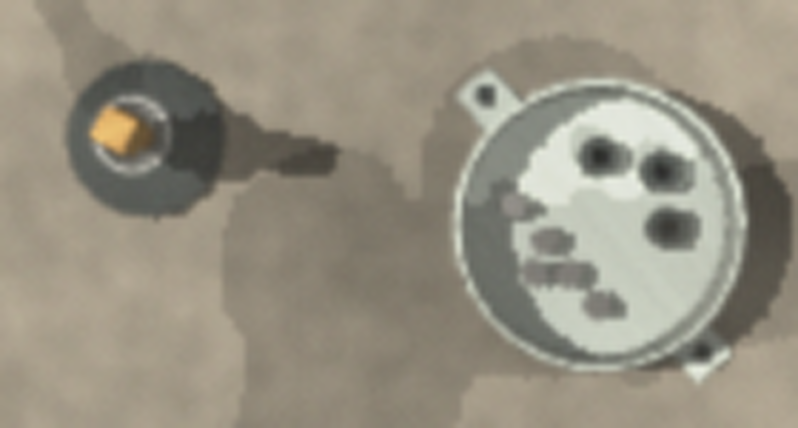

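Stick at about (0.574, 0.146) and pot at about (0.526, -0.110). The grip is yawed about 30° in the image. Moving above the stick for a close look.

Call:
{"op": "jog_arm", "data": {
  "deltas": [
    [0.01,0.025,0.01,0,0,0.02,1],
    [0.015,0.04,0.01,0,0,0.03,1],
    [0.015,0.04,0.01,0,0,0.03,1],
    [0.015,0.04,0.01,0,0,0.03,1],
    [0.015,0.04,0.01,0,0,0.03,1],
    [0.015,0.04,0.01,0,0,0.03,1],
    [0.015,0.04,0.01,0,0,0.03,1],
    [0.015,0.04,0,0,0,0.03,1],
    [0.015,0.04,0,0,0,0.03,1],
    [0.015,0.04,0,0,0,0.03,1]
  ]
}}

```text
t: 1.15
eef_pos: [0.4178, -0.2308, 0.2996]
tool_rot: [0.0, 0.938, 0.346, 0.0]
contact_force: [0.6, 0.4, -1.0]
gripper_width: 1.003
grasp_force: 0.0
```

Call:
{"op": "jog_arm", "data": {
  "deltas": [
    [0.015,0.04,0,0,0,0.03,1],
    [0.015,0.04,0,0,0,0.03,1],
    [0.015,0.04,0,0,0,0.03,1],
    [0.015,0.04,0,0,0,0.03,1],
    [0.015,0.04,0,0,0,0.03,1],
    [0.015,0.04,0,0,0,0.03,1],
    [0.016,0.04,0,0,0,0.03,1],
    [0.015,0.04,0,0,0,0.03,1],
    [0.015,0.04,0,0,0,0.03,1],
    [0.01,0.018,0,0,0,0.02,1]
  ]
}}

```text
t: 2.15
eef_pos: [0.5635, 0.1502, 0.2994]
tool_rot: [-0.001, 0.877, 0.48, 0.0]
contact_force: [-0.0, 0.9, 0.7]
gripper_width: 0.997
grasp_force: 0.0
```

```bash
python3 - <<'E'
from h import *
c=shot('wrist','w1.png'); print(c['eye'],rot(c).round(3),c['K'][0])
o=bot.get_obs(); print(o['t'],o['eef_pos'],o['tool_rot'])
shot('top','top2.png')
E
```

```text
[0.60138283 0.21038477 0.44491847] [[ 0.842 -0.518 -0.151]
 [-0.54  -0.808 -0.234]
 [-0.001  0.279 -0.96 ]] [325.1922621    0.         280.24635398]
2.2 [0.5643427  0.15198255 0.2991892 ] [-0.00160562  0.87663071  0.4811602   0.00094158]
```

View pics/w1.png

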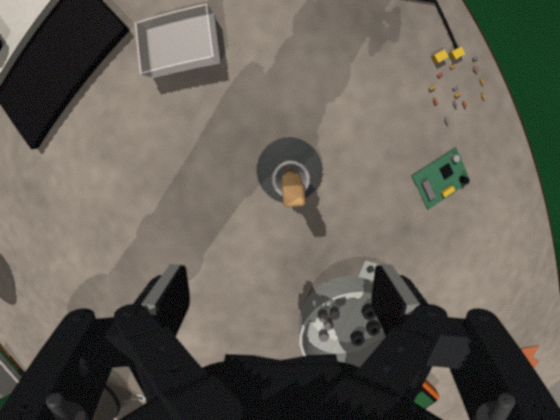

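The wrist view shows the stick's top face near (293,198), just below the stand ring at (290,172), with the pot at about (345,325). Measuring the top face and its edges on the z=0.162 plane.

```bash
python3 - <<'E'
from h import *
c=shot('wrist'); im=cv2.cvtColor(c['img'],cv2.COLOR_RGB2BGR)
hsv=cv2.cvtColor(im,cv2.COLOR_BGR2HSV)
m=cv2.inRange(hsv,(5,90,60),(25,255,255)); m[:160]=0;m[220:]=0;m[:,:260]=0;m[:,325:]=0
v=np.where(m>0,hsv[...,2],0)
for y in range(165,212,2): print(y,v[y,278:310:1].tolist())
ys,xs=np.nonzero(v>0)
cv2.imwrite('pics/w1c.png',cv2.resize(im[155:225,255:335],None,fx=7,fy=7,interpolation=cv2.INTER_CUBIC))
E
```

```text
165 [0, 0, 0, 0, 0, 0, 0, 0, 0, 0, 0, 0, 0, 0, 0, 0, 0, 0, 0, 0, 0, 0, 0, 0, 0, 0, 0, 0, 0, 0, 0, 0]
167 [0, 0, 0, 0, 0, 0, 0, 0, 0, 0, 0, 0, 0, 0, 0, 0, 0, 0, 0, 0, 0, 0, 0, 0, 0, 0, 0, 0, 0, 0, 0, 0]
169 [0, 0, 0, 0, 0, 0, 0, 0, 69, 65, 63, 63, 66, 67, 64, 0, 0, 0, 0, 0, 0, 0, 0, 0, 0, 0, 0, 0, 0, 0, 0, 0]
171 [0, 0, 0, 0, 0, 0, 0, 77, 80, 83, 92, 101, 97, 92, 88, 80, 0, 0, 0, 0, 0, 0, 0, 0, 0, 0, 0, 0, 0, 0, 0, 0]
173 [0, 0, 0, 0, 0, 0, 85, 99, 108, 117, 115, 110, 112, 107, 107, 100, 99, 95, 0, 0, 0, 0, 0, 0, 0, 0, 0, 0, 0, 0, 0, 0]
175 [0, 0, 0, 0, 104, 119, 118, 123, 124, 125, 120, 123, 121, 118, 120, 113, 118, 112, 115, 106, 105, 0, 0, 0, 0, 0, 0, 0, 0, 0, 0, 0]
177 [0, 0, 0, 97, 119, 123, 124, 127, 125, 122, 125, 124, 120, 121, 118, 117, 117, 117, 113, 114, 108, 107, 0, 0, 0, 0, 0, 0, 0, 0, 0, 0]
179 [0, 0, 0, 100, 119, 125, 123, 125, 123, 124, 122, 124, 118, 118, 119, 114, 116, 117, 115, 109, 110, 105, 0, 0, 0, 0, 0, 0, 0, 0, 0, 0]
181 [0, 0, 0, 98, 120, 126, 126, 124, 124, 123, 126, 120, 123, 122, 118, 117, 115, 113, 113, 112, 113, 108, 102, 0, 0, 0, 0, 0, 0, 0, 0, 0]
183 [0
[... 1325 characters left out ...]
162, 166, 167, 169, 167, 171, 179, 187, 193, 199, 203, 205, 205, 205, 206, 205, 203, 196, 173, 143, 108, 0, 0, 0, 0, 0]
203 [0, 0, 0, 0, 0, 142, 151, 161, 169, 177, 180, 189, 188, 188, 184, 186, 187, 188, 189, 187, 187, 187, 183, 175, 161, 129, 0, 0, 0, 0, 0, 0]
205 [0, 0, 0, 0, 0, 0, 0, 139, 148, 155, 154, 151, 145, 140, 132, 131, 130, 131, 129, 130, 130, 125, 116, 109, 0, 0, 0, 0, 0, 0, 0, 0]
207 [0, 0, 0, 0, 0, 0, 0, 0, 0, 0, 0, 0, 0, 0, 0, 0, 0, 0, 0, 0, 0, 0, 0, 0, 0, 0, 0, 0, 0, 0, 0, 0]
209 [0, 0, 0, 0, 0, 0, 0, 0, 0, 0, 0, 0, 0, 0, 0, 0, 0, 0, 0, 0, 0, 0, 0, 0, 0, 0, 0, 0, 0, 0, 0, 0]
211 [0, 0, 0, 0, 0, 0, 0, 0, 0, 0, 0, 0, 0, 0, 0, 0, 0, 0, 0, 0, 0, 0, 0, 0, 0, 0, 0, 0, 0, 0, 0, 0]
```

View pics/w1c.png

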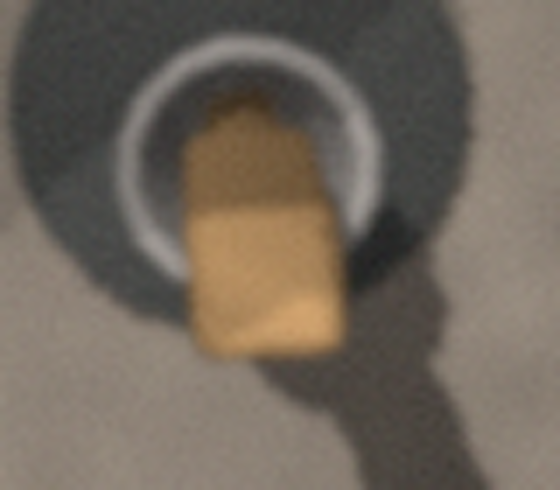

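The top face's corners in the crop are about (190,207), (330,204), (345,350) and (202,354), so the grip lies nearly square to the jaws.

```bash
cat >> h.py <<'E'
def toolpose():
    o=bot.get_obs(); q=o['tool_rot']; return o, R.from_quat(q[[1,2,3,0]]).as_matrix()
E
python3 - <<'E'
from h import *
c=shot('wrist')
P=[at(c,255+a/7,155+b/7,.162,True) for a,b in((190,207),(330,204),(345,350),(202,354))]
P=np.array(P); print(P, P.mean(0)); d=np.diff(np.r_[P,P[:1]],axis=0)
print(np.linalg.norm(d,axis=1), np.degrees(np.arctan2(d[:,1],d[:,0])))
o,T=toolpose(); print(o['eef_pos'],'tool y',np.degrees(np.arctan2(T[1,1],T[0,1])),T[:,2])
# stand ring mouth ellipse centre
print('ring', at(c,255+250/7,155+160/7,.078,True))
E
```

```text
[[0.5723 0.1591 0.162 ]
 [0.5875 0.1498 0.162 ]
 [0.579  0.1326 0.162 ]
 [0.5632 0.1421 0.162 ]] [0.5755 0.1459 0.162 ]
[0.01781937 0.01918567 0.01843611 0.01928238] [ -31.4600502  -116.29793992  148.98294508   61.84011872]
[0.56338926 0.14518458 0.29895161] tool y -32.94069105493654 [-1.12802221e-03 -5.78748562e-04 -9.99999196e-01]
ring [0.5761 0.1461 0.078 ]
```

Call:
{"op": "jog_arm", "data": {
  "deltas": [
    [0.006,0,0,0,0,0.03,1],
    [0.006,0.001,0,0,0,0.025,1],
    [0,0,0,0,0,0,1],
    [0,0,-0.03,0,0,0,1],
    [0,0,-0.04,0,0,0,1],
    [0,0,-0.04,0,0,0,1],
    [0,0,-0.03,0,0,0,1],
    [0,0,-0.02,0,0,0,1],
    [0,0,-0.009,0,0,0,1],
    [0,0,0,0,0,0,1]
  ]
}}

```text
t: 3.35
eef_pos: [0.5752, 0.1459, 0.1296]
tool_rot: [-0.0, 0.865, 0.501, -0.001]
contact_force: [0.3, -0.3, 1.0]
gripper_width: 1.004
grasp_force: 0.0
```

```bash
python3 - <<'E'
from h import *
c=shot('wrist','w2.png')
o,T=toolpose(); print(o['t'],o['eef_pos'],'tool y',np.degrees(np.arctan2(T[1,1],T[0,1])),T[:,2],o['contact_force'])
E
```

```text
3.4 [0.57590084 0.14636543 0.13085834] tool y -29.81809020943202 [ 8.70175661e-05  7.20438662e-05 -9.99999994e-01] [ 0.5368624  -0.03606118  0.57393544]
```

View pics/w2.png

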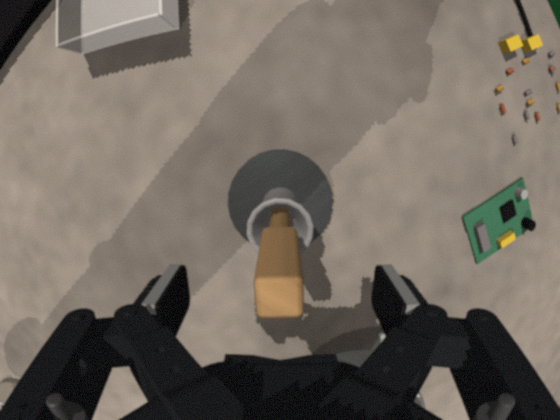

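The stick is centred between the jaws (top at (280,295), fingers at 175 and 385) and square to them. Closing.

Call:
{"op": "jog_arm", "data": {
  "deltas": [
    [0,0,0,0,0,0,0],
    [0,0,0,0,0,0,0],
    [0,0,0,0,0,0,0],
    [0,0,0,0,0,0,0],
    [0,0,0,0,0,0,0],
    [0,0,0,0,0,0,0],
    [0,0,0,0,0,0,0],
    [0,0,0,0,0,0,0]
  ],
  "newtons": 100
}}

```text
t: 4.2
eef_pos: [0.5761, 0.1468, 0.1312]
tool_rot: [0.0, 0.865, 0.502, 0.001]
contact_force: [-0.9, -0.5, 6.7]
gripper_width: 0.214
grasp_force: 98.0
```

Call:
{"op": "jog_arm", "data": {
  "deltas": [
    [0,0,0.01,0,0,0,0],
    [0,0,0.02,0,0,0,0],
    [0,0,0.03,0,0,0,0],
    [0,0,0.02,0,0,0,0],
    [0,0,0.01,0,0,0,0],
    [0,0,0,0,0,0,0]
  ]
}}

```text
t: 4.8
eef_pos: [0.5763, 0.1467, 0.2218]
tool_rot: [0.0, 0.865, 0.501, 0.001]
contact_force: [0.4, 0.5, -1.4]
gripper_width: 0.214
grasp_force: 97.7
```

```bash
cat > pot.py <<'E'
from h import *
def measure(c,fn=None):
    im=cv2.cvtColor(c['img'],cv2.COLOR_RGB2BGR)
    if fn: cv2.imwrite('pics/'+fn,cv2.resize(im[203:267,278:342],None,fx=9,fy=9,interpolation=cv2.INTER_CUBIC))
if __name__=='__main__':
    c=shot('top')
    f=lambda u,v,z:at(c,205+u/5.7-.5+.5/5.7,195+v/5.7-.5+.5/5.7,z)
    ctr=f(602,224,.055); print('rim',ctr,[f(*p,.055)[:2] for p in((454,224),(747,224),(602,77),(602,371))])
    for n,p in zip('c0 c1 c2 p0 p1 p2 p3 p4'.split(),((602,157),(665,172),(672,229),(518,205),(551,241),(540,272),(577,275),(604,304))):
        q=f(*p,.021); print(n,q[:2],((q-ctr)[:2]*1000).round())
    print('lugs',f(485,95,.004),f(703,352,.004))
    o,T=toolpose(); print(o['t'],o['eef_pos'],o['contact_force'],o['gripper_width'])
E
python3 pot.py
```

```text
rim [ 0.526  -0.1085  0.055 ] [array([ 0.5258, -0.0269]), array([ 0.5261, -0.1885]), array([ 0.6071, -0.1087]), array([ 0.4453, -0.1084])]
c0 [ 0.5637 -0.111 ] [38. -3.]
c1 [ 0.5553 -0.1466] [ 29. -38.]
c2 [ 0.5231 -0.1504] [ -3. -42.]
p0 [ 0.5365 -0.0635] [10. 45.]
p1 [ 0.5162 -0.0821] [-10.  26.]
p2 [ 0.4988 -0.0759] [-27.  33.]
p3 [ 0.4971 -0.0968] [-29.  12.]
p4 [ 0.4809 -0.112 ] [-45.  -4.]
lugs [ 0.5994 -0.0453  0.004 ] [ 0.4532 -0.1695  0.004 ]
4.85 [0.57559377 0.14632477 0.22048481] [ 0.10561506  0.11097286 -1.1614801 ] 0.2125865667671008
```

Pieces relative to the pot centre (0.526, -0.108), in mm: cores at (38,-3), (29,-38), (-3,-42) and pellets at (10,45), (-10,26), (-27,33), (-29,12), (-45,-4). The rim measures 162 across, as it should. I'll enter near the free spot (8,-5).

Call:
{"op": "jog_arm", "data": {
  "deltas": [
    [-0.003,-0.019,0,0,0,0,0],
    [-0.006,-0.04,0,0,0,0,0],
    [-0.006,-0.04,0,0,0,0,0],
    [-0.006,-0.04,0,0,0,0,0],
    [-0.006,-0.04,0,0,0,0,0],
    [-0.006,-0.04,0,0,0,0,0],
    [-0.006,-0.03,0,0,0,0,0],
    [-0.003,-0.01,0,0,0,0,0],
    [0,0,0,0,0,0,0],
    [0,0,0,0,0,0,0]
  ]
}}

```text
t: 5.85
eef_pos: [0.5336, -0.1108, 0.2199]
tool_rot: [-0.001, 0.865, 0.502, -0.0]
contact_force: [-0.0, 1.0, -0.4]
gripper_width: 0.212
grasp_force: 97.7
```

```bash
python3 - <<'E'
from h import *
c=shot('wrist','w3.png')
o,T=toolpose(); print(o['t'],o['eef_pos'],o['contact_force'])
E
```

```text
5.9 [ 0.53388095 -0.11027672  0.2201483 ] [-0.52187454  0.83459012 -0.64026092]
```

View pics/w3.png

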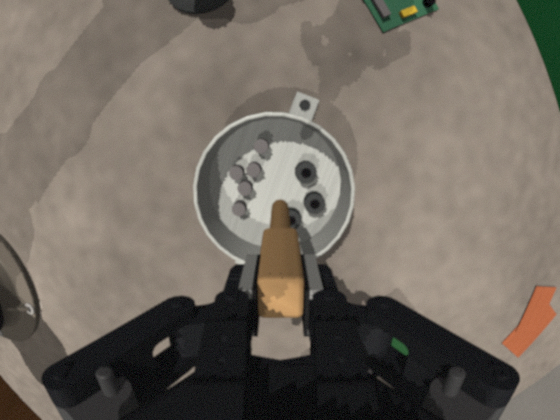

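From the wrist, the pot is clear: rim centre about (273,190), pellets at (263,147), (254,170), (237,173), (246,189), (239,209), cores at (306,173), (315,204), (291,218), and the stick's tip at (280,207).

```bash
python3 - <<'E'
from h import *
c=shot('wrist')
pts=dict(p0=(263,147),p1=(254,170),p2=(237,173),p3=(246,189),p4=(239,209),c0=(306,173),c1=(315,204),c2=(291,218))
ce=np.array([.526,-.108])
e=[at(c,u,v,.055,True) for u,v in((193,190),(355,190),(273,114))]; print('rim',e)
A=np.array([[2*(e[i]-e[0])[0],2*(e[i]-e[0])[1]] for i in(1,2)]); b=[e[i][:2]@e[i][:2]-e[0][:2]@e[0][:2] for i in(1,2)]
print('ctr',np.linalg.solve(A,b))
for n,p in pts.items(): print(n,((at(c,*p,.021,True)[:2]-ce)*1000).round())
print('tip',at(c,280,205,.107,True))
# tests for an automatic detector
im=cv2.cvtColor(c['img'],cv2.COLOR_RGB2HSV)
for n,p in pts.items(): print(n,im[p[1],p[0]])
print('floor',im[150,290],im[190,275],im[240,265],im[190,210])
E
```

```text
rim [array([ 0.4598, -0.0624,  0.055 ]), array([ 0.6   , -0.1426,  0.055 ]), array([ 0.5658, -0.0388,  0.055 ])]
ctr [ 0.52590858 -0.10947752]
p0 [13. 45.]
p1 [-8. 28.]
p2 [-25.  35.]
p3 [-26.  15.]
p4 [-45.  -1.]
c0 [39. -2.]
c1 [ 31. -37.]
c2 [  0. -38.]
tip [ 0.5344 -0.1073  0.107 ]
p0 [  8  17 123]
p1 [ 17  15 120]
p2 [ 11  17 123]
p3 [  8  17 122]
p4 [ 13  19 122]
c0 [90 31 25]
c1 [ 0 57 27]
c2 [ 0 32 24]
floor [ 36  13 190] [ 25  14 196] [ 16 114 130] [23 12 82]
```

Call:
{"op": "jog_arm", "data": {
  "deltas": [
    [0,0,-0.02,0,0,0,0],
    [0,0,-0.03,0,0,0,0],
    [0,0,-0.025,0,0,0,0],
    [0,0,-0.015,0,0,0,0],
    [0,0,-0.008,0,0,0,0],
    [0,0,0,0,0,0,0],
    [0,0,0,0,0,0,0]
  ]
}}

```text
t: 6.65
eef_pos: [0.5345, -0.1122, 0.1234]
tool_rot: [0.0, 0.865, 0.502, 0.001]
contact_force: [0.5, -0.3, 0.1]
gripper_width: 0.213
grasp_force: 97.7
```

Call:
{"op": "jog_arm", "data": {
  "deltas": [
    [0.011,0.017,0,0,0,0,0],
    [0.011,0.017,0,0,0,0,0],
    [-0.012,0.008,0,0,0,0,0],
    [-0.014,0.004,0,0,0,0,0],
    [-0.015,-0.001,0,0,0,0,0],
    [-0.013,-0.007,0,0,0,0,0],
    [-0.01,-0.01,0,0,0,0,0],
    [-0.007,-0.013,0,0,0,0,0],
    [-0.001,-0.015,0,0,0,0,0],
    [0.004,-0.014,0,0,0,0,0]
  ]
}}

```text
t: 7.65
eef_pos: [0.4869, -0.1286, 0.1229]
tool_rot: [0.0, 0.866, 0.501, -0.0]
contact_force: [-0.6, -0.5, -0.8]
gripper_width: 0.211
grasp_force: 97.7
```

Force stays low. Continuing the circle.

Call:
{"op": "jog_arm", "data": {
  "deltas": [
    [0.008,-0.012,0,0,0,0,0],
    [0.012,-0.008,0,0,0,0,0],
    [0.014,-0.004,0,0,0,0,0],
    [0.015,0.001,0,0,0,0,0],
    [0.013,0.007,0,0,0,0,0],
    [0.01,0.01,0,0,0,0,0],
    [0.007,0.013,0,0,0,0,0],
    [0.001,0.015,0,0,0,0,0],
    [-0.004,0.014,0,0,0,0,0],
    [-0.008,0.012,0,0,0,0,0]
  ]
}}

```text
t: 8.65
eef_pos: [0.555, -0.0763, 0.1225]
tool_rot: [-0.0, 0.865, 0.502, 0.0]
contact_force: [0.0, 0.6, -1.0]
gripper_width: 0.219
grasp_force: 97.9
```

```bash
cat > see.py <<'E'
import sys
from h import *
c=shot('wrist',sys.argv[1]); o,T=toolpose(); print(o['t'],o['eef_pos'],o['contact_force'])
hsv=cv2.cvtColor(c['img'],cv2.COLOR_RGB2HSV); ce=np.array([.526,-.109])
# rectify pot interior, plane z=.021, to 4 px/mm around the centre
import scipy.ndimage as nd
N=75; g=np.arange(-N,N+.1,.5); X,Y=np.meshgrid(g,g,indexing='ij')
Pw=np.stack([ce[0]+X/1e3,ce[1]+Y/1e3,np.full(X.shape,.021)],-1)-np.array(c['eye'])
d=Pw@rot(c); th=np.arctan2(np.hypot(d[...,0],d[...,1]),d[...,2]); ph=np.arctan2(d[...,1],d[...,0]); K=np.array(c['K'])
u=(K[0,2]+K[0,0]*th*np.cos(ph)).astype(np.float32); v=(K[1,2]+K[1,1]*th*np.sin(ph)).astype(np.float32)
W=cv2.remap(c['img'],u,v,cv2.INTER_CUBIC)   # rows: +x, cols: +y
cv2.imwrite('pics/r_'+sys.argv[1],cv2.cvtColor(cv2.resize(W[::-1,::-1],(600,600)),cv2.COLOR_RGB2BGR))
E
python3 see.py a1.png
```

```text
8.7 [ 0.55317128 -0.07424694  0.12239124] [-2.21513711  2.89696654 -0.77118231]
```

Call:
{"op": "jog_arm", "data": {
  "deltas": [
    [0,0,0.02,0,0,0,0],
    [0,0,0.04,0,0,0,0],
    [-0.01,-0.02,0.03,0,0,0,0],
    [-0.02,-0.035,0.008,0,0,0,0],
    [-0.02,-0.035,0,0,0,0,0],
    [0,0,0,0,0,0,0],
    [0,0,0,0,0,0,0]
  ]
}}

```text
t: 9.4
eef_pos: [0.5044, -0.1695, 0.2206]
tool_rot: [0.0, 0.866, 0.5, -0.0]
contact_force: [0.3, 1.6, 0.4]
gripper_width: 0.218
grasp_force: 97.9
```

```bash
python3 see.py a2.png
```

```text
9.45 [ 0.50511719 -0.16813621  0.22053529] [-0.05154221  0.3694949  -0.12582843]
```

View pics/r_a2.png

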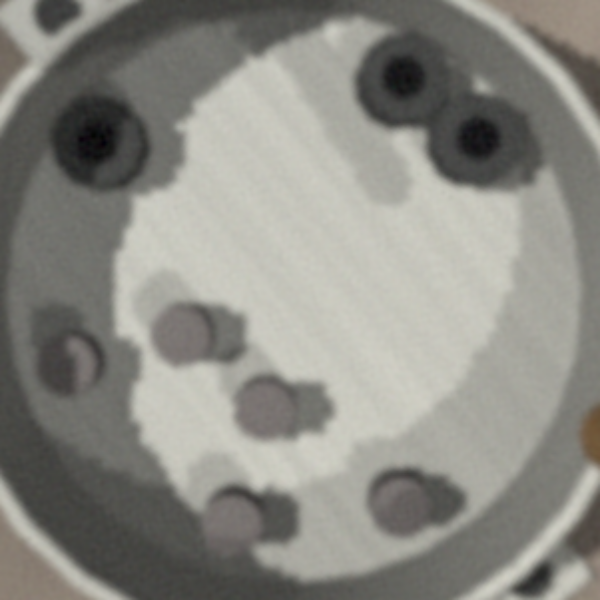

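The rectified view (4 px/mm, up = +x, left = +y) shows cores at (97,140), (403,78), (478,138) and pellets at (183,333), (72,363), (265,407), (233,517), (400,500). The cores have moved to the wall and aren't mixed yet. I'll write a detector so I don't need to look each time.

```bash
cat > det.py <<'E'
import cv2, numpy as np
def detect(im):  # rectified BGR 600x600
    b=cv2.GaussianBlur(im,(0,0),5); lab=cv2.cvtColor(b,cv2.COLOR_BGR2LAB)
    ok=np.zeros((600,600),np.uint8); cv2.circle(ok,(300,300),290,255,-1)
    out={}
    hole=((lab[...,0]<52)&(ok>0)).astype(np.uint8)
    pel=((lab[...,1]>=130)&(lab[...,2]<140)&(ok>0)).astype(np.uint8)
    for n,m,lo,hi in(('core',hole,300,9000),('pellet',pel,900,9000)):
        k,_,st,ce=cv2.connectedComponentsWithStats(m)
        out[n]=[((300-ce[i][1])/4,(300-ce[i][0])/4,int(st[i][4])) for i in range(1,k) if lo<st[i][4]<hi]
    return out
def report(im):
    d=detect(im)
    for n in d: print(n,[tuple(round(t) for t in p) for p in d[n]])
    if d['pellet']:
        for q in d['core']: print('core',[round(t) for t in q[:2]],'nearest pellet',round(min(np.hypot(q[0]-p[0],q[1]-p[1]) for p in d['pellet']),1))
if __name__=='__main__':
    im=cv2.imread('pics/r_a2.png'); report(im)
    lab=cv2.cvtColor(cv2.GaussianBlur(im,(0,0),5),cv2.COLOR_BGR2LAB)
    for p in((97,140),(403,78),(125,160),(183,333),(72,363),(85,360),(55,365),(265,407),(233,517),(400,500),(300,250),(60,250),(430,500),(530,300),(250,20),(150,500)): print(p,lab[p[1],p[0]])
E
python3 det.py; printf "\nfrom det import report\nreport(cv2.imread('pics/r_'+sys.argv[1]))\n" >> see.py
```

```text
core [(56, -26, 1263), (41, 52, 3195), (41, -45, 1324)]
pellet [(-27, 10, 1181)]
core [56, -26] nearest pellet 90.3
core [41, 52] nearest pellet 80.3
core [41, -45] nearest pellet 86.7
(97, 140) [ 10 130 127]
(403, 78) [ 20 128 127]
(125, 160) [ 78 128 129]
(183, 333) [127 129 130]
(72, 363) [ 89 129 130]
(85, 360) [119 130 130]
(55, 365) [ 72 129 129]
(265, 407) [125 130 130]
(233, 517) [126 129 130]
(400, 500) [107 130 130]
(300, 250) [204 127 133]
(60, 250) [122 127 131]
(430, 500) [ 92 128 130]
(530, 300) [175 126 133]
(250, 20) [ 90 127 130]
(150, 500) [ 88 127 130]
```

```bash
python3 - <<'E'
s=open('det.py').read()
s=s.replace("pel=((lab[...,1]>=130)&(lab[...,2]<140)&(ok>0)).astype(np.uint8)",
"F=cv2.cvtColor(cv2.GaussianBlur(im.astype(np.float32)/255,(0,0),6),cv2.COLOR_BGR2LAB)\n    pel=((F[...,1]>.55)&(F[...,2]<12)&(F[...,0]>20)&(ok>0)).astype(np.uint8)")
s=s.split("    lab=cv2.cvtColor(cv2.GaussianBlur(im,(0,0),5)")[0]
open('det.py','w').write(s)
E
python3 det.py
```

```text
core [(56, -26, 1263), (41, 52, 3195), (41, -45, 1324)]
pellet [(-9, 29, 2352), (-16, 57, 2491), (-27, 9, 2432), (-51, -25, 2491), (-56, 17, 2887)]
core [56, -26] nearest pellet 84.7
core [41, 52] nearest pellet 54.5
core [41, -45] nearest pellet 86.0
```

The detector works. Plan: wedge the two touching cores apart, sweep one clockwise along the wall to the pellet at (-51,-25), and sweep the other counter-clockwise into the remaining core and pellets.

Call:
{"op": "jog_arm", "data": {
  "deltas": [
    [0.022,0.021,0,0,0,0,0],
    [0.023,0.022,0,0,0,0,0],
    [0,0,0,0,0,0,0],
    [0,0,-0.03,0,0,0,0],
    [0,0,-0.035,0,0,0,0],
    [0,0,-0.025,0,0,0,0],
    [0,0,-0.008,0,0,0,0],
    [0,0,0,0,0,0,0]
  ]
}}

```text
t: 10.25
eef_pos: [0.55, -0.1246, 0.1217]
tool_rot: [-0.001, 0.865, 0.502, -0.001]
contact_force: [0.2, 0.7, -0.2]
gripper_width: 0.218
grasp_force: 98.2
```

Call:
{"op": "jog_arm", "data": {
  "deltas": [
    [0.007,-0.006,0,0,0,0,0],
    [0.007,-0.006,0,0,0,0,0],
    [0.008,-0.007,0,0,0,0,0],
    [0,0,0,0,0,0,0]
  ]
}}

```text
t: 10.65
eef_pos: [0.5695, -0.145, 0.1216]
tool_rot: [-0.002, 0.865, 0.501, -0.004]
contact_force: [-0.4, -0.1, -1.9]
gripper_width: 0.217
grasp_force: 98.7
```

Call:
{"op": "jog_arm", "data": {
  "deltas": [
    [-0.007,-0.007,0,0,0,0,0],
    [-0.008,-0.006,0,0,0,0,0],
    [-0.009,-0.005,0,0,0,0,0],
    [-0.01,-0.003,0,0,0,0,0],
    [-0.01,-0.001,0,0,0,0,0],
    [-0.01,0,0,0,0,0,0],
    [-0.007,0.001,0,0,0,0,0],
    [0,0,0,0,0,0,0]
  ]
}}

```text
t: 11.45
eef_pos: [0.5104, -0.1653, 0.1225]
tool_rot: [-0.0, 0.865, 0.502, -0.0]
contact_force: [0.2, -0.1, 0.2]
gripper_width: 0.22
grasp_force: 98.7
```

```bash
python3 see.py a3.png
```

```text
11.5 [ 0.51126334 -0.16527624  0.12262021] [ 0.852778    0.28026301 -0.59055198]
core [(57, -21, 1691), (41, 52, 3524), (-36, -51, 1727)]
pellet [(-8, 29, 2527), (-16, 57, 2564), (-19, -57, 1480), (-27, 9, 2546), (-51, -25, 2934), (-55, 17, 3085)]
core [57, -21] nearest pellet 82.8
core [41, 52] nearest pellet 54.0
core [-36, -51] nearest pellet 17.7
```

The core reached (-36,-51), 30 mm from its pellet, as planned (the detection at (-19,-57) is the stick). Reversing the arc, then sweeping the other core counter-clockwise.

Call:
{"op": "jog_arm", "data": {
  "deltas": [
    [0.007,-0.001,0,0,0,0,0],
    [0.01,0,0,0,0,0,0],
    [0.01,0.001,0,0,0,0,0],
    [0.01,0.003,0,0,0,0,0],
    [0.009,0.005,0,0,0,0,0],
    [0.008,0.006,0,0,0,0,0],
    [0.005,0.006,0,0,0,0,0],
    [0.005,0.008,0,0,0,0,0],
    [0.005,0.009,0,0,0,0,0],
    [0.002,0.01,0,0,0,0,0]
  ]
}}

```text
t: 12.5
eef_pos: [0.583, -0.1177, 0.1225]
tool_rot: [0.0, 0.865, 0.502, 0.0]
contact_force: [-0.8, 0.2, -0.7]
gripper_width: 0.217
grasp_force: 98.6
```

Call:
{"op": "jog_arm", "data": {
  "deltas": [
    [0.001,0.01,0,0,0,0,0],
    [-0.001,0.01,0,0,0,0,0],
    [-0.002,0.01,0,0,0,0,0],
    [-0.005,0.009,0,0,0,0,0],
    [-0.006,0.008,0,0,0,0,0],
    [-0.007,0.007,0,0,0,0,0],
    [-0.008,0.006,0,0,0,0,0],
    [-0.009,0.004,0,0,0,0,0],
    [0,0,0,0,0,0,0]
  ]
}}

```text
t: 13.4
eef_pos: [0.5441, -0.0538, 0.1225]
tool_rot: [-0.0, 0.865, 0.502, -0.001]
contact_force: [-0.4, -0.6, -1.4]
gripper_width: 0.216
grasp_force: 98.7
```

Call:
{"op": "jog_arm", "data": {
  "deltas": [
    [0.005,-0.015,0,0,0,0,0],
    [0,0,0.03,0,0,0,0],
    [0,0,0.04,0,0,0,0],
    [0,0,0.028,0,0,0,0],
    [-0.022,-0.045,0,0,0,0,0],
    [-0.022,-0.045,0,0,0,0,0],
    [0,0,0,0,0,0,0],
    [0,0,0,0,0,0,0]
  ]
}}

```text
t: 14.2
eef_pos: [0.5063, -0.1624, 0.2206]
tool_rot: [0.0, 0.866, 0.499, -0.0]
contact_force: [-0.2, 0.1, -1.0]
gripper_width: 0.217
grasp_force: 98.7
```

```bash
python3 see.py a4.png
```

```text
14.25 [ 0.50702203 -0.16047164  0.22061192] [ 0.36317667 -0.41318073 -0.19050924]
core [(-13, 63, 8252), (-36, -51, 1755)]
pellet [(-8, 29, 2417), (-27, 9, 2448), (-41, 50, 2619), (-51, -25, 2673), (-56, 17, 2946)]
core [-13, 63] nearest pellet 31.1
core [-36, -51] nearest pellet 29.9
```

View pics/r_a4.png

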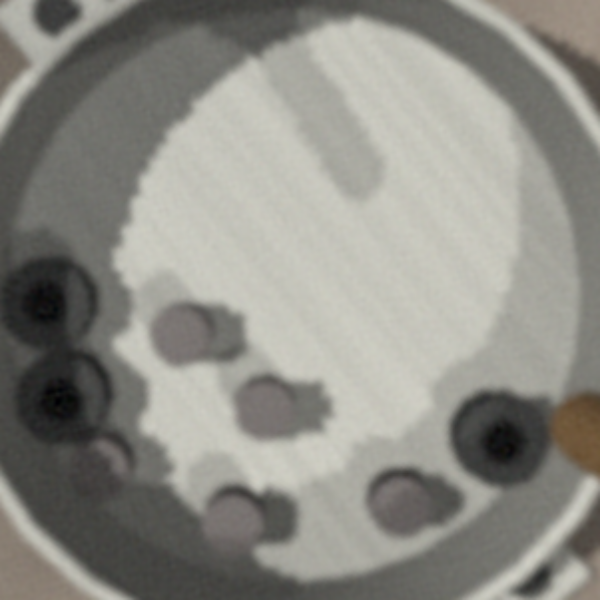

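All three cores now have a pellet within 2 cm. In the view, the cores at (50,303), (63,397) and (500,437) have pellets at (183,333), (103,465) and (400,500), with gaps of about 14, 0 and 10 mm. Returning the stick by exactly the opposite of the summed shifts.

Call:
{"op": "jog_arm", "data": {
  "deltas": [
    [0.004,0.016,0,0,0,0,0],
    [0.008,0.038,0,0,0,0,0],
    [0.008,0.038,0,0,0,0,0],
    [0.008,0.038,0,0,0,0,0],
    [0.008,0.038,0,0,0,0,0],
    [0.008,0.038,0,0,0,0,0],
    [0.008,0.038,0,0,0,0,0],
    [0.008,0.038,0,0,0,0,0],
    [0.009,0.024,0,0,0,0,0],
    [0,0,0,0,0,0,0]
  ]
}}

```text
t: 15.25
eef_pos: [0.5759, 0.1536, 0.2207]
tool_rot: [-0.002, 0.863, 0.505, 0.001]
contact_force: [0.6, 0.2, -0.8]
gripper_width: 0.216
grasp_force: 98.7
```

Call:
{"op": "jog_arm", "data": {
  "deltas": [
    [0,0,0,0,0,0,0],
    [0,0,0,0,0,0,0],
    [0,0,0,0,0,0,0]
  ]
}}

```text
t: 15.55
eef_pos: [0.5758, 0.1454, 0.2204]
tool_rot: [0.0, 0.866, 0.501, -0.0]
contact_force: [-1.4, 0.5, -0.5]
gripper_width: 0.216
grasp_force: 98.7
```

```bash
python3 - <<'E'
from h import *
c=shot('wrist','w5.png')
o,T=toolpose(); print(o['t'],o['eef_pos'],o['tool_rot'],T[:,2])
for z in(.107,.172):
    for X in((.5758,.1463),):
        d=rot(c).T@(np.array([*X,z])-c['eye']); th=np.arctan2(np.hypot(*d[:2]),d[2]); s=np.array(c['K'])[0,0]*th/np.hypot(*d[:2]); print(z,d[:2]*s+np.array(c['K'])[:2,2])
E
```

```text
15.6 [0.57579446 0.14547202 0.22049543] [ 2.29254691e-04  8.65519724e-01  5.00874769e-01 -1.43911272e-04] [-1.94603085e-05 -5.41011963e-04 -9.99999853e-01]
0.107 [280.55778784 207.1333237 ]
0.172 [280.72593785 234.16216731]
```

View pics/w5.png

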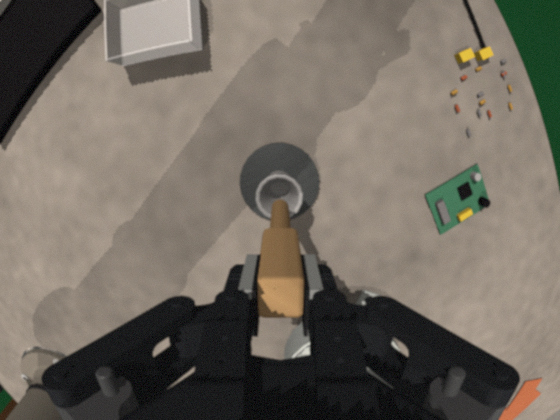

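The stick hangs straight, with its tip at about (280,205) over the stand's mouth at (279,195). Lowering it.

Call:
{"op": "jog_arm", "data": {
  "deltas": [
    [0,0,-0.015,0,0,0,0],
    [0,0,-0.015,0,0,0,0],
    [0,0,-0.015,0,0,0,0],
    [0,0,-0.015,0,0,0,0],
    [0,0,-0.013,0,0,0,0],
    [0,0,-0.01,0,0,0,0],
    [0,0,-0.005,0,0,0,0],
    [0,0,0,0,0,0,0],
    [0,0,0,0,0,0,0]
  ]
}}

```text
t: 16.5
eef_pos: [0.576, 0.1469, 0.1328]
tool_rot: [0.0, 0.865, 0.502, 0.0]
contact_force: [1.1, -0.0, -0.3]
gripper_width: 0.215
grasp_force: 98.7
```

Call:
{"op": "jog_arm", "data": {
  "deltas": [
    [0,0,-0.001,0,0,0,0],
    [0,0,-0.001,0,0,0,0],
    [0,0,0,0,0,0,0],
    [0,0,0,0,0,0,0]
  ]
}}

```text
t: 16.9
eef_pos: [0.5761, 0.1469, 0.1312]
tool_rot: [0.0, 0.865, 0.502, 0.001]
contact_force: [-1.1, -0.1, 5.1]
gripper_width: 0.221
grasp_force: 99.3
```

The foot is on the bottom of the bore. Letting go and backing off.

Call:
{"op": "jog_arm", "data": {
  "deltas": [
    [0,0,0,0,0,0,0.4],
    [0,0,0,0,0,0,0.7],
    [0,0,0,0,0,0,1],
    [0,0,0,0,0,0,1],
    [0,0,0,0,0,0,1],
    [0,0,0,0,0,0,1],
    [0,0,0,0,0,0,1],
    [0,0,0,0,0,0,1]
  ]
}}

```text
t: 17.7
eef_pos: [0.5757, 0.1467, 0.1305]
tool_rot: [0.0, 0.865, 0.502, 0.0]
contact_force: [-0.4, -0.2, -0.3]
gripper_width: 1.001
grasp_force: 0.0
```

Call:
{"op": "jog_arm", "data": {
  "deltas": [
    [0,0,0.02,0,0,0,1],
    [0,0,0.03,0,0,0,1],
    [0,0,0.04,0,0,0,1],
    [0,0,0.04,0,0,0,1],
    [0,0,0.03,0,0,0,1],
    [-0.02,0.03,0,0,0,0,1],
    [-0.02,0.03,0,0,0,0,1],
    [0,0,0,0,0,0,1],
    [0,0,0,0,0,0,1],
    [0,0,0,0,0,0,1]
  ]
}}

```text
t: 18.7
eef_pos: [0.5362, 0.2057, 0.2903]
tool_rot: [0.0, 0.865, 0.501, -0.0]
contact_force: [1.0, -0.2, 0.5]
gripper_width: 1.006
grasp_force: 0.0
```

```bash
python3 - <<'E'
from h import *
c=shot('wrist','w6.png')
o,T=toolpose(); print(o['t'],o['eef_pos'],o['gripper_width'])
hsv=cv2.cvtColor(c['img'],cv2.COLOR_RGB2HSV)
m=cv2.inRange(hsv,(5,90,60),(25,255,255))
k,_,st,ce=cv2.connectedComponentsWithStats(m)
for i in range(1,k):
    if 200<st[i][4]<4000: print(st[i],ce[i].round())
def pj(X):
    d=rot(c).T@(np.array(X)-c['eye']); th=np.arctan2(np.hypot(*d[:2]),d[2]); s=np.array(c['K'])[0,0]*th/np.hypot(*d[:2]); return (d[:2]*s+np.array(c['K'])[:2,2]).round(1)
print('expect top',pj((.5758,.1463,.162)),'base of grip',pj((.5758,.1463,.097)))
t=shot('top'); hs=cv2.cvtColor(t['img'],cv2.COLOR_RGB2HSV); mm=cv2.inRange(hs,(5,90,100),(25,255,255))[205:232,212:250]; y,x=np.nonzero(mm); print('top', x.size and (x.mean()+212,y.mean()+205))
E
```

```text
18.75 [0.53634783 0.20542761 0.29024583] 1.002437811424415
[468  83  32  15 316] [484.  90.]
[326 199  34  47 966] [343. 225.]
[414 389  32  26 383] [429. 400.]
expect top [350.9 237.2] base of grip [338.8 216.5]
top (np.float64(225.33846153846153), np.float64(217.27692307692308))
```

```bash
python3 -c "
from station import bot; print(bot.hand_in())"
```

```text
the job is handed in; nothing more can be done
None
```

Job handed in at about 19 s: each of the three cores has a pellet beside it (measured gaps about 14, 0 and 10 mm), all the pieces are still in the pot, and the stick stands upright in its stand, released.

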